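# Open the safety-capped plant feed

### The job

Pull the white drawer out to its stop. In it stands the amber plant-feed bottle: press its white push-and-turn cap down, twist it anticlockwise until it comes free, and finish while still holding the cap in the gripper, lifted a few centimetres straight above the open bottle. Leave the bottle standing in its place in the drawer, the drawer fully out, and the green bottle, the plant and the mug undisturbed.

Things in the scene. Friction and masses are not known exactly. Their poses are not given: they have to be found in the camera images.
- cabinet_front (a point): Middle of the top front edge, 165 above the counter, of the fixed white cabinet (280 wide along y, 245 deep; a red book, 24 high, is fixed on top). Its -x is where the drawer comes out, towards the robot. In the drawer two square wells (67 wide, ribs 16 high) hold two bottles side by side, 65 either side of the middle, centred 60 behind the inner face of its front.
- drawer (a joint): How far the drawer is out, in m: 0 shut, 0.18 at its stop. It slides along the cabinet's -x; about 3 N moves it and it stays where left. Its white front (15 thick) reaches to 150 above the counter; the drawer's floor is 22 and its sides are 57 above the counter.
- drawer_handle (a point): Middle of the dark bar handle on the drawer front: bar 120 long along the cabinet's y, about 12 thick, 35 out from the front face, 125 above the counter (25 below the front's top edge). Free behind and above, can be pinched from above. It moves with the drawer.
- feed_bottle: Amber plant-feed bottle, loose, 0.5 kg, standing in one of the two wells (left or right varies), z up. Origin: centre of its underside. Body 62 x 62 square and 80 high; flat shoulder at 80; neck 26 diameter up to 106, with flanges out to 36 diameter. The well keeps it from turning with the cap.
- bottle_mouth (a point): Centre of the bottle's neck top, 106 above the bottle's underside. How the cap opens: push it down at least 4.5 mm (hard stop at 8) and, while down, turn it anticlockwise seen from above; after 30 degrees it is past its tooth; from about 50 to 85 degrees it is free to lift straight off (a stop follows at about 90). Clockwise it does not open.
- cap: White ribbed round safety cap, red stripe on top, 45 diameter (47 over the ribs), 34 high, 40 g, z up. Origin: centre of its lower rim, 88 above the bottle's underside while locked (cap top then at 122). An inner spring holds it up in its lock: about 6 N to start pressing, 9 to 10 N at 5 to 6 mm down. Pulled up while locked it lifts the bottle with it.
- green_bottle: Bystander: loose green bottle with a black cap in the other well, 62 x 62 square, 82 high. Origin: centre of its underside.
- plant: Bystander: plant in a terracotta pot, 110 diameter, pot 90 high, leaves to about 190. Origin: centre of its underside.
- mug: Bystander: blue mug, 80 diameter, 90 high, handle to its +y. Origin: centre of its underside.

How it is judged:
By the outcome, as a careful person would: the job done as asked, in the order asked, and still so for the second after the job is handed in, while the arm keeps its last pose, push and grip.
It also fails if it takes over 45 s, if anything falls off the work surface, if the arm or the gripper's body presses on something with over 40 N, if the wrist force passes 120 N, or if a joint passes its speed limit or range.

### The arm

A 6-joint arm with a two-finger parallel gripper is mounted at the origin on the work surface. World frame = base frame: x ahead of the robot, y to its left, z up, the work surface at z = 0. Lengths are in m, angles in rad, forces in N, time in s.
With the tool pointing down it reaches from about 0.425 to 0.95 m from the base axis. Payload 3.5 kg.
Tool frame: the origin (TCP) lies between the finger pads; the fingertips stand 22 mm ahead of it and the grasp point (between the pads) lies 3 mm ahead of it (ctrl.nose_length is the z of the fingertips in the tool frame, in m); z points along the fingers, y is the line along which they close (so a half turn about z gives the same grasp; the last joint's range is limited). The gripper opens to 85 mm and grips with 20 to 120 N. Pads are 22 mm wide; open, the fingers measure 114 mm over their backs; the gripper's body (76 mm by 85 mm) begins 54 mm behind the grasp point. The pads swing forward as they close: fully open they stand 13 mm farther back than shut.
Start: joints at [1.037, 0.286, 1.577, -0, 1.279, -0.15], TCP at [0.253, 0.626, 0.253] pointing down, gripper open.
Joint ranges: [-2.77, 2.77], [-0.9, 2.22], [0.21, 2.48], [-1.53, 4.67], [0.24, 2.81], [-2.84, 2.84]. Speed limits (rad/s): [2.79, 2.79, 3.14, 3.14, 3.14, 3.14].

### API

Orientations are given as a unit quaternion [x, y, z, w].
In Python, from plant import ctrl gives the robot as it stands. The module is installed in compiled form; this text tells all that it offers.
- The arm moves only by the tool send_rows, never from a script. Its argument "rows" is text: rows parted by semicolons, each of 7 numbers parted by spaces: the turn, a rotation vector about the tool's x, y, z in degrees, then the shift along the tool's x, y, z in mm, then the opening, from -1 (shut) to 1 (fully open). A call has 1 to 8 rows; each row is the pose to reach, as a shift and turn from the pose commanded when the call began, along the tool's axes at that moment; what a row does not reach only later rows make up. A row lasts 1/8 s, in which the tool goes at most 62.5 mm and 10.7 degrees, less where a joint would pass 70% of its speed; a pose out of reach is approached as far as the arm can. A call with a gripper value outside its range is refused whole. The fingers move at their own pace and stop on an object; "grip_force" is the grip in N (left out, the last holds). Time passes only in rows, so rows that repeat a pose let the fingers close. It gives the time, the measured TCP pose, the force, the opening and the grip force at its end, in the units of the state.
- ctrl.get_state(): the state, without advancing time (a new reading comes with each control period).
- ctrl.read_camera(name): name is "scene" or "top" or "wrist"; returns a dict with "color" (420x560x3 uint8, red, green, blue), "fx", "fy", "cx", "cy" (pixels), "extrinsics" (4x4, takes a point from world to camera coordinates). Camera axes: x right, y down, z forward; pixel columns grow to the right and rows downward; lengths in m; the calibration is good to about 2 mm. The wrist camera is an equidistant fisheye: a pixel r from the principal point sees the ray r / f radians off the axis. A picture is of the moment at which its call begins. There is no depth.
- ctrl.sign_off(): hands the job in; it is judged then, once.
Trained networks look in a picture, given as the dict that the camera call returned (one of the last four; its "shot" number tells which), for a name from the list of things; names that differ only in an ending like _2 or _b are one class to them, and where a whole thing is asked for, a point or a joint stands for the part that bears it (a point fixed in the world has none). Each returns a list of dicts, best first, with "p" (0 to 1); they miss things now and then, are a little off and sometimes report something else, mostly with a low value. They report only what shows in the picture. A call takes as long as a camera call.
- ctrl.look_for(picture, target): "position" ([x, y, z] in m, in the coordinates of the camera as it stood for that picture, good to about 4 mm: the middle of the surface that is visible of it).
The state is a dict: "time": time; "qpos": joint angles; "dq": joint speeds; "joint_efforts": joint torques, N m; "eef_pos": TCP position; "tcp_rot": TCP orientation; "contact_force": force on the tool from outside, world axes, zero at the start; "wrist_torque": the same for the moment, N m; "opening": opening from 0.0 (shut) to 1.0 (fully open); "finger_force": force on a finger pad.
Only numpy, scipy, OpenCV 4.12 (cv2) and the standard library are available. Lean on these libraries where they do the work, as an engineer would, in place of code of your own. Each camera call takes 0.05 s, during which the arm holds its last target. There are 200 camera calls.

## Working session

There is one attempt and no reset: what is moved stays moved. The work goes in short steps, Python scripts to look and compute and a tool call to move; the robot and the scene stay as the last step left them, time stands still between calls to the robot, and variables do not carry over. Pictures are saved under pics/ and viewed, at most 10 in all, crops included, and the job is handed in when it is done.

Besides the shell and the picture viewer there is one more tool, called after "Emit:" by a JSON object that holds its "op" and its "data". send_rows: Moves the arm, as the interface text tells. Its arguments: {"type":"object","properties":{"rows":{"type":"string"},"grip_force":{"type":"number"}},"required":["rows"]}

```bash
mkdir -p pics; cat > h.py <<'E'
import numpy as np, cv2
from plant import ctrl
from scipy.spatial.transform import Rotation as R
def shot(n,save=None):
    p=ctrl.read_camera(n)
    if save: cv2.imwrite('pics/'+save,p['color'][:,:,::-1])
    return p
def look(p,t):
    E=np.array(p['extrinsics']); out=[]
    for d in ctrl.look_for(p,t)[:2]:
        w=np.linalg.inv(E)@np.r_[d['position'],1]
        out.append((round(d['p'],2),np.round(w[:3]*1000).tolist()))
    return out
def st():
    s=ctrl.get_state(); print(round(s['time'],2),np.round(np.array(s['eef_pos'])*1000,1),np.round(s['tcp_rot'],4),'F',np.round(s['contact_force'],1),'op',round(s['opening'],3),'ff',s['finger_force'],'q',np.round(s['qpos'],2)); return s
def rel(pt):
    s=ctrl.get_state(); return R.from_quat(s['tcp_rot']).inv().apply(np.array(pt)-np.array(s['eef_pos'])*1000)
E
python3 - <<'E'
from h import *
st(); print(ctrl.nose_length, R.from_quat(ctrl.get_state()['tcp_rot']).as_matrix().round(3))
for n in ['scene','top']:
    p=shot(n,n+'0.png')
    for t in ['drawer_handle','drawer','feed_bottle','cap','green_bottle','plant','mug']: print(n,t,look(p,t))
a=cv2.imread('pics/scene0.png');b=cv2.imread('pics/top0.png')
E
```

```text
0.0 [252.4 625.4 251.9] [ 1.907e-01  9.816e-01 -1.100e-03 -4.000e-04] F [0.  0.2 0.4] op 1.004 ff 0.0 q [ 1.04  0.29  1.58 -0.    1.28 -0.15]
0.022 [[-0.927  0.374 -0.001]
 [ 0.374  0.927 -0.002]
 [ 0.    -0.002 -1.   ]]
scene drawer_handle []
scene drawer [(0.81, [688.0, 7.0, 98.0])]
scene feed_bottle []
scene cap []
scene green_bottle []
scene plant [(0.79, [569.0, 433.0, 93.0])]
scene mug [(0.62, [584.0, -497.0, 54.0])]
top drawer_handle [(0.92, [689.0, 29.0, 151.0])]
top drawer [(0.68, [691.0, 33.0, 143.0])]
top feed_bottle []
top cap [(0.27, [688.0, 34.0, 149.0])]
top green_bottle []
top plant [(0.8, [577.0, 450.0, 162.0])]
top mug [(0.85, [602.0, -505.0, 39.0])]
```

View pics/scene0.png

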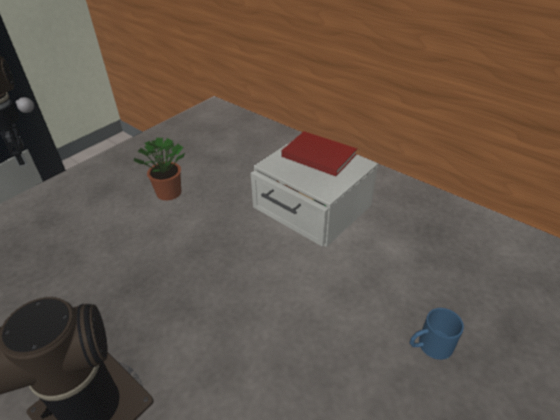

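View pics/top0.png

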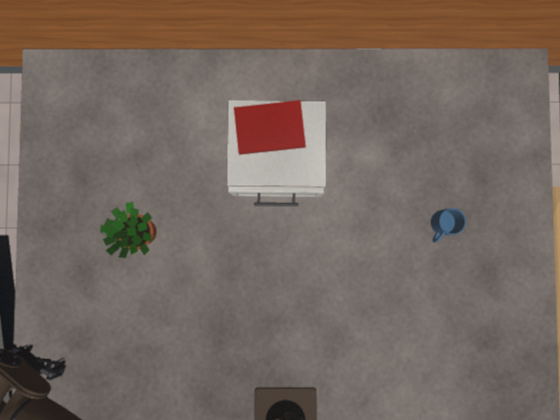

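The scene view shows the white cabinet, shut, with its dark handle at about (281,202), the plant at (165,170) and the mug at (440,333). In the top view the handle runs about (255–298, 204) and the cabinet's front edge lies around row 190. I'll back-project these.

```bash
cat >> h.py <<'E'
def bp(p,u,v,z):
    E=np.array(p['extrinsics']); Rm=E[:3,:3]; c=-Rm.T@E[:3,3]
    d=Rm.T@np.array([(u-p['cx'])/p['fx'],(v-p['cy'])/p['fy'],1]); return ((c+d*(z/1000-c[2])/d[2])*1000)
E
python3 - <<'E'
from h import *
p=shot('top'); g=p['color'].astype(int).sum(2)/3
print(np.round(np.linalg.inv(p['extrinsics'])[:3,3],3))
print(g[180:212,246].round(),g[180:212,276].round(),g[180:212,310].round(),g[180:212,234].round())
m=np.zeros(g.shape,bool); m[198:209,245:310]=g[198:209,245:310]<72
n,l,s,c=cv2.connectedComponentsWithStats(m.astype(np.uint8)); k=1+s[1:,4].argmax(); print(s[k],c[k])
v,u=np.where(l==k); 
for a in (u.min(),u.max()): print(a,v[u==a].mean(), bp(p,a,v[u==a].mean(),131).round(1))
print('mid',bp(p,*c[k],128).round(1)); print(np.polyfit(u,v,1))
for a in(228,326): 
  print(bp(p,a,100,165).round(), bp(p,a,187,165).round())
E
```

```text
[5.580e-01 1.000e-03 1.545e+00]
[182. 183. 182. 183. 188. 163. 159. 188. 187. 186. 191. 184. 162. 151.
 166. 168. 142. 122. 120. 119. 118. 118. 116. 116. 117. 117. 119. 122.
 123. 122. 118. 118.] [180. 180. 180. 183. 180. 152. 147. 177. 182. 185. 190. 188. 168. 148.
 156. 165. 150. 130. 126. 125. 126. 124. 100.  67.  73.  82. 101. 116.
 116. 115. 115. 114.] [186. 186. 186. 185. 185. 183. 165. 160. 180. 185. 187. 185. 172. 152.
 147. 161. 153. 128. 123. 122. 121. 120. 119. 119. 118. 119. 120. 123.
 123. 121. 121. 119.] [183. 182. 183. 182. 183. 158. 155. 188. 191. 192. 190. 182. 161. 147.
 145. 138. 122. 113. 112. 113. 115. 117. 117. 116. 116. 116. 117. 116.
 115. 113. 113. 113.]
[255 198  42   7  57] [275.68421053 202.49122807]
255 203.0 [657.9  88.2 131. ]
296 203.5 [656.2 -30.8 131. ]
mid [659.5  28.2 128. ]
[8.10877995e-03 2.00255765e+02]
[952. 164. 165.] [701. 163. 165.]
[ 951. -117.  165.] [ 701. -115.  165.]
```

```bash
python3 - <<'E'
from h import *
print(rel([645,28,240]))
E
```

```text
[-587.61667695 -407.52592359   13.35211579]
```

Emit:
{"op": "send_rows", "data": {"rows": "0 0 68 -588 -408 13 -0.2;0 0 68 -588 -408 13 -0.2;0 0 68 -588 -408 13 -0.2;0 0 68 -588 -408 13 -0.2;0 0 68 -588 -408 13 -0.2;0 0 68 -588 -408 13 -0.2;0 0 68 -588 -408 13 -0.2;0 0 68 -588 -408 13 -0.2", "grip_force": 40}}

```text
time: 1.85
eef_pos: [0.5278, 0.206, 0.2447]
tcp_rot: [0.707, 0.707, 0.001, 0.0]
contact_force: [0.4, 0.5, -0.2]
opening: 0.4
finger_force: 0.0
```

```bash
python3 - <<'E'
from h import *
st();print(rel([645,28,240]))
E
```

```text
1.85 [527.8 206.  244.7] [7.072e-01 7.070e-01 5.000e-04 2.000e-04] F [ 0.4  0.5 -0.2] op 0.4 ff 0.0 q [0.19 0.06 1.86 0.   1.23 0.19]
[-178.01823748  117.27157635    4.72462064]
```

Emit:
{"op": "send_rows", "data": {"rows": "0 0 0 -178 117 5 -0.35;0 0 0 -178 117 5 -0.35;0 0 0 -178 117 5 -0.35;0 0 0 -178 117 5 -0.35;0 0 0 -178 117 5 -0.35"}}

```text
time: 2.48
eef_pos: [0.6443, 0.0286, 0.2389]
tcp_rot: [0.708, 0.706, -0.0, -0.0]
contact_force: [-0.0, 0.5, -0.1]
opening: 0.326
finger_force: 0.0
```

```bash
python3 - <<'E'
from h import *
st()
p=shot('wrist','w1.png'); print(look(p,'drawer_handle'),p['fx'],p['cx'],p['cy'],np.round(p['extrinsics'],3))
t=shot('top','t1.png'); print(look(t,'drawer_handle'))
E
```

```text
2.48 [644.3  28.6 238.9] [ 7.079e-01  7.063e-01 -1.000e-04 -4.000e-04] F [-0.   0.5 -0.1] op 0.326 ff 0.0 q [-0.11  0.23  1.67  0.    1.24 -0.11]
[(0.6, [690.0, 63.0, 131.0])] 325.19226210127806 279.79435995373586 206.31309124991833 [[ 1.    -0.001 -0.002 -0.642]
 [ 0.    -0.949  0.316 -0.01 ]
 [-0.002 -0.316 -0.949  0.376]
 [ 0.     0.     0.     1.   ]]
[(0.65, [688.0, -48.0, 153.0])]
```

View pics/w1.png

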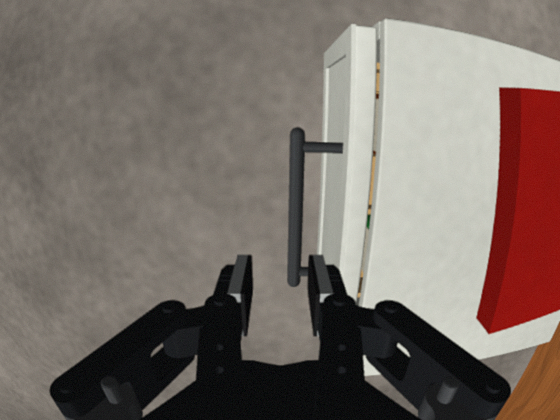

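The wrist view shows the bar from about (298,130) to (294,283), lying between the fingers' plane but ahead of them (+y), with the drawer front at column ~335.

```bash
cat >> h.py <<'E'
def fb(p,u,v,z):
    E=np.array(p['extrinsics']); Rm=E[:3,:3]; c=-Rm.T@E[:3,3]
    a=np.array([u-p['cx'],v-p['cy']]); r=np.hypot(*a); th=r/p['fx']
    d=Rm.T@np.array([*(a/r*np.sin(th)),np.cos(th)]); return (c+d*(z/1000-c[2])/d[2])*1000
E
python3 - <<'E'
from h import *
p=shot('wrist')
for q in [(298,130),(296.5,165),(295.5,200),(294.5,250),(294,283)]: print(fb(p,*q,125).round(1))
for q in [(354,26),(383,22)]: print(fb(p,*q,150).round(1),fb(p,*q,165).round(1))
g=p['color'].astype(int).sum(2)
for v in (165,200,240): print(v,[int(x) for x in g[v,282:310]])
E
```

```text
[654.   91.9 125. ]
[653.2  66.2 125. ]
[653.   39.4 125. ]
[653.   -2.4 125. ]
[653.3 -33.5 125. ]
[687.9 163.8 150. ] [684.6 160.1 165. ]
[707.5 168.7 150. ] [702.7 164.6 165. ]
165 [363, 370, 376, 373, 375, 374, 368, 380, 361, 246, 174, 187, 201, 197, 202, 192, 182, 187, 164, 140, 117, 108, 81, 165, 376, 409, 417, 411]
200 [376, 369, 376, 379, 378, 380, 396, 364, 277, 200, 176, 208, 199, 195, 195, 180, 169, 161, 140, 126, 102, 88, 184, 340, 395, 394, 399, 399]
240 [380, 378, 377, 368, 367, 369, 359, 260, 188, 187, 201, 189, 195, 184, 197, 176, 152, 130, 106, 83, 142, 311, 354, 371, 371, 374, 387, 391]
```

Emit:
{"op": "send_rows", "data": {"rows": "0 0 0 0 10 0 -0.35;0 0 0 0 10 50 -0.35;0 0 0 0 10 90 -0.35;0 0 0 0 10 108 -0.35;0 0 0 0 10 108 -0.35;0 0 0 0 10 108 -1;0 0 0 0 10 108 -1;0 0 0 0 10 108 -1"}}

```text
time: 3.72
eef_pos: [0.6552, 0.03, 0.1329]
tcp_rot: [0.707, 0.707, 0.002, 0.001]
contact_force: [2.4, -0.0, 1.3]
opening: 0.11
finger_force: 39.2
```

```bash
python3 - <<'E'
from h import *
st()
E
```

```text
3.73 [655.2  30.  132.9] [0.7072 0.707  0.0015 0.0014] F [ 2.4 -0.   1.3] op 0.11 ff 39.20003592967987 q [-0.11  0.36  1.72  0.    1.06 -0.11]
```

Emit:
{"op": "send_rows", "data": {"rows": "0 0 0 0 -15 0 -1;0 0 0 0 -45 0 -1;0 0 0 0 -80 0 -1;0 0 0 0 -115 0 -1;0 0 0 0 -145 0 -1;0 0 0 0 -165 0 -1;0 0 0 0 -174 0 -1;0 0 0 0 -178 0 -1"}}

```text
time: 4.72
eef_pos: [0.4766, 0.0319, 0.1328]
tcp_rot: [0.708, 0.706, 0.003, -0.0]
contact_force: [2.6, 8.0, 2.1]
opening: 0.11
finger_force: 40.8
```

Emit:
{"op": "send_rows", "data": {"rows": "0 0 0 0 -2 0 -1;0 0 0 0 -4 0 -1;0 0 0 0 -4 0 -1"}}

```text
time: 5.1
eef_pos: [0.4759, 0.0319, 0.1329]
tcp_rot: [0.708, 0.706, 0.007, 0.003]
contact_force: [13.1, 10.5, -5.3]
opening: 0.112
finger_force: 40.0
```

Emit:
{"op": "send_rows", "data": {"rows": "0 0 0 0 3 0 -0.35;0 0 0 0 3 0 -0.35;0 0 0 0 3 0 -0.35;0 0 0 0 3 -40 -0.35;0 0 0 0 3 -90 -0.35;0 0 0 0 3 -120 0.4;0 0 0 0 3 -120 0.4"}}

```text
time: 5.98
eef_pos: [0.4762, 0.0294, 0.2542]
tcp_rot: [0.707, 0.707, 0.002, 0.002]
contact_force: [0.8, 0.1, 0.1]
opening: 0.702
finger_force: 0.0
```

```bash
python3 - <<'E'
from h import *
st()
p=shot('wrist','w2.png'); t=shot('top','t2.png')
for n in ['cap','feed_bottle','green_bottle','drawer_handle']: print(n,look(p,n),look(t,n))
E
```

```text
5.97 [476.2  29.4 254.2] [0.7071 0.7071 0.0017 0.0025] F [0.8 0.1 0.1] op 0.702 ff 0.0 q [-0.15 -0.17  2.05 -0.    1.25 -0.15]
cap [(0.68, [577.0, 93.0, 140.0])] [(0.68, [586.0, 93.0, 145.0])]
feed_bottle [(0.96, [560.0, 95.0, 95.0])] [(0.8, [583.0, 84.0, 104.0])]
green_bottle [(0.6, [574.0, -23.0, 79.0])] [(0.78, [584.0, -38.0, 84.0])]
drawer_handle [(0.58, [601.0, 31.0, 38.0])] [(0.91, [623.0, 21.0, 25.0])]
```

View pics/w2.png

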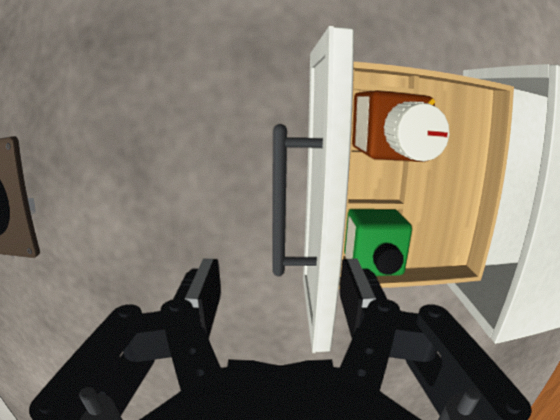

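View pics/t2.png

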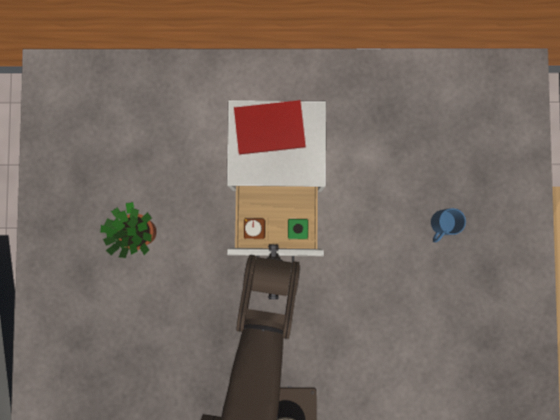

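The wrist view shows the drawer open, with the amber bottle's cap top at about (418,132) and the green bottle at (380,245). In the top view the cap is at (253,229).

```bash
python3 - <<'E'
from h import *
p=shot('wrist'); t=shot('top')
def cen(p,box):
    u0,u1,v0,v1=box; c=p['color'][v0:v1,u0:u1].astype(int)
    m=((c.min(2)>150)&(c.max(2)-c.min(2)<40)).astype(np.uint8)
    n,l,s,ce=cv2.connectedComponentsWithStats(m); k=1+s[1:,4].argmax(); h=cv2.convexHull(np.argwhere(l==k)[:,::-1].astype(np.int32)); (x,y),r=cv2.minEnclosingCircle(h); print(s[k],x+u0,y+v0,r); return x+u0,y+v0
print(bp(t,*cen(t,(243,265,215,242)),144)); print(fb(p,*cen(p,(385,455,98,165)),140), fb(p,418,132,144))
for q in [(280,130),(279,270)]: print('handle',fb(p,*q,125))
for q in [(335,28),(352,32),(315,350)]: print('front',fb(p,*q,150))
E
```

```text
[  3   6  15  15 167] 252.82876682281494 227.74657535552979 7.517047882080078
[585.86910295  93.49048404 144.        ]
[   4    5   66   60 2878] 421.1136016845703 132.21715545654297 33.07396697998047
[578.14366075  92.59103391 140.        ] [573.72683826  92.89551341 144.        ]
handle [472.51708095  89.09119757 125.        ]
handle [471.89738869 -28.95301586 125.        ]
front [509.02660729 162.35347386 150.        ]
front [520.63203926 160.32008782 150.        ]
front [ 504.82416849 -100.58139638  150.        ]
```

Emit:
{"op": "send_rows", "data": {"rows": "0 0 0 15 50 20 0.4;0 0 0 30 100 20 0.4;0 0 0 30 105 20 0.4;0 0 0 30 105 20 0.4"}}

```text
time: 7.08
eef_pos: [0.5796, 0.0598, 0.2308]
tcp_rot: [0.707, 0.707, -0.001, -0.0]
contact_force: [0.4, -0.1, 0.7]
opening: 0.698
finger_force: 0.0
```

```bash
python3 - <<'E'
from h import *
st()
p=shot('wrist','w3.png'); print(look(p,'cap'),look(p,'feed_bottle'),np.round(np.linalg.inv(p['extrinsics'])[:3,3],3))
E
```

```text
7.08 [579.6  59.8 230.8] [ 7.070e-01  7.073e-01 -5.000e-04 -4.000e-04] F [ 0.4 -0.1  0.7] op 0.698 ff 0.0 q [-0.07  0.1   1.83 -0.    1.21 -0.07]
[(0.87, [583.0, 93.0, 142.0]), (0.2, [577.0, 109.0, 101.0])] [(0.79, [582.0, 113.0, 97.0]), (0.21, [706.0, 59.0, 82.0])] [0.578 0.141 0.35 ]
```

View pics/w3.png

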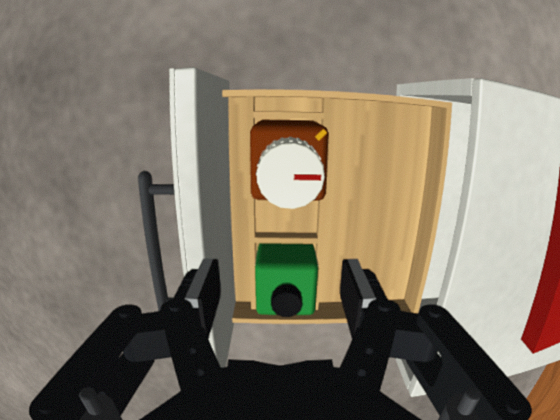

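The cap's top disc is centred at about (291,176), and the green bottle's black cap is at (287,301).

```bash
python3 - <<'E'
from h import *
p=shot('wrist'); print(fb(p,291.5,176,144), fb(p,289,157,102), fb(p,287,301,104)); print(rel([584,94,144]))
E
```

```text
[584.68334986  92.10532449 144.        ] [584.10931913  97.45950353 102.        ] [583.78608854 -33.51387071 104.        ]
[34.39067961  4.8843602  87.75111917]
```

Emit:
{"op": "send_rows", "data": {"rows": "0 0 0 34 5 0 0.4;0 0 0 34 5 40 0.4;0 0 0 34 5 75 0.4;0 0 0 34 5 97 0.4;0 0 0 34 5 97 0.4;0 0 0 34 5 97 -0.5;0 0 0 34 5 97 -0.5;0 0 0 34 5 97 -0.5", "grip_force": 70}}

```text
time: 8.28
eef_pos: [0.5861, 0.0937, 0.1361]
tcp_rot: [0.707, 0.707, 0.001, 0.001]
contact_force: [0.8, -2.0, 1.9]
opening: 0.505
finger_force: 71.7
```

```bash
python3 - <<'E'
from h import *
st()
p=shot('wrist','w4.png')
E
```

```text
8.28 [586.1  93.7 136.1] [0.7071 0.7072 0.0012 0.0014] F [ 0.8 -2.   1.9] op 0.505 ff 71.67071701580426 q [-0.01  0.23  1.87 -0.    1.04 -0.01]
```

View pics/w4.png

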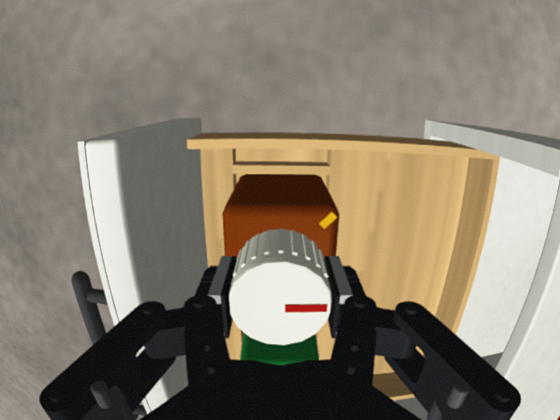

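The cap is centred between the pads at (280,300). Now I'll press it.

Emit:
{"op": "send_rows", "data": {"rows": "0 0 0 0 0 3 -0.5;0 0 0 0 0 6 -0.5;0 0 0 0 0 7 -0.5;0 0 0 0 0 7 -0.5"}}

```text
time: 8.82
eef_pos: [0.5866, 0.0937, 0.1303]
tcp_rot: [0.707, 0.707, 0.001, 0.002]
contact_force: [-0.5, -0.4, 8.3]
opening: 0.506
finger_force: 72.5
```

Emit:
{"op": "send_rows", "data": {"rows": "0 0 0 0 0 1 -0.5;0 0 -8 0 0 1 -0.5;0 0 -18 0 0 1 -0.5;0 0 -28 0 0 1 -0.5;0 0 -38 0 0 1 -0.5;0 0 -38 0 0 1 -0.5"}}

```text
time: 9.57
eef_pos: [0.5869, 0.094, 0.1297]
tcp_rot: [0.438, 0.899, 0.001, 0.002]
contact_force: [0.3, 0.1, 10.0]
opening: 0.505
finger_force: 72.7
```

```bash
python3 - <<'E'
from h import *
s=st(); print(s['wrist_torque'])
E
```

```text
9.57 [586.9  94.  129.7] [0.4377 0.8991 0.0011 0.0023] F [ 0.3  0.1 10. ] op 0.505 ff 72.71114698058227 q [-0.01  0.24  1.87  0.    1.02 -0.68]
[-0.03726243  0.15269007  0.08047169]
```

Emit:
{"op": "send_rows", "data": {"rows": "0 0 -10 0 0 0 -0.5;0 0 -20 0 0 0 -0.5;0 0 -30 0 0 0 -0.5;0 0 -31 0 0 0 -0.5;0 0 -31 0 0 0 -0.5"}}

```text
time: 10.2
eef_pos: [0.5865, 0.0939, 0.1295]
tcp_rot: [0.182, 0.983, 0.0, 0.002]
contact_force: [-2.1, 0.1, 10.3]
opening: 0.5
finger_force: 72.8
```

```bash
python3 - <<'E'
from h import *
s=st(); print(s['wrist_torque']); p=shot('wrist','w5.png')
E
```

```text
10.2 [586.5  93.9 129.5] [1.821e-01 9.833e-01 4.000e-04 1.900e-03] F [-2.1  0.1 10.3] op 0.5 ff 72.78659696748946 q [-0.01  0.24  1.87  0.    1.02 -1.22]
[-0.03047008  0.28295965 -0.06415372]
```

View pics/w5.png

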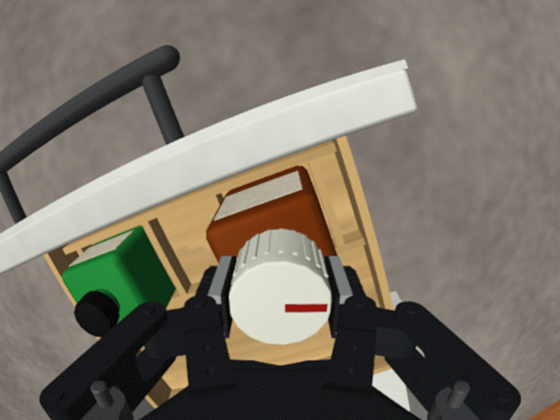

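The stripe at (305,308) is unchanged relative to the gripper, so the cap turned the full 69°. The bottle is still square to the drawer. I'll lift gently and check the force.

Emit:
{"op": "send_rows", "data": {"rows": "0 0 0 0 0 -4 -0.5;0 0 0 0 0 -9 -0.5;0 0 0 0 0 -14 -0.5;0 0 0 0 0 -14 -0.5;0 0 0 0 0 -14 -0.5"}}

```text
time: 10.88
eef_pos: [0.5844, 0.0938, 0.1395]
tcp_rot: [0.182, 0.983, -0.0, -0.001]
contact_force: [0.5, 0.4, -0.5]
opening: 0.501
finger_force: 71.6
```

Emit:
{"op": "send_rows", "data": {"rows": "0 0 0 0 0 -10 -0.5;0 0 0 0 0 -25 -0.5;0 0 0 0 0 -42 -0.5;0 0 0 0 0 -52 -0.5;0 0 0 0 0 -52 -0.5;0 0 0 0 0 -52 -0.5"}}

```text
time: 11.62
eef_pos: [0.5845, 0.0938, 0.1918]
tcp_rot: [0.182, 0.983, -0.0, -0.0]
contact_force: [0.2, -0.4, -0.6]
opening: 0.5
finger_force: 71.6
```

```bash
python3 - <<'E'
from h import *
st(); p=shot('wrist','w6.png'); q=shot('scene','s6.png'); t=shot('top')
for n in ['cap','feed_bottle','green_bottle','plant','mug']: print(n,look(p,n),look(q,n),look(t,n))
c=q['color'][130:260,190:400]; a=cv2.resize(c,None,fx=1.8,fy=1.8,interpolation=cv2.INTER_CUBIC)
b=p['color'][:, :]; H=max(a.shape[0],420); im=np.zeros((420,a.shape[1]+420,3),np.uint8); im[:a.shape[0],:a.shape[1]]=a; im[:,a.shape[1]:]=b[:,:420]
cv2.imwrite('pics/c6.png',im[:,:,::-1])
E
```

```text
11.62 [584.5  93.8 191.8] [ 1.822e-01  9.833e-01 -1.000e-04 -4.000e-04] F [ 0.2 -0.4 -0.6] op 0.5 ff 71.5811395397759 q [-0.01  0.16  1.84  0.    1.14 -1.22]
cap [(0.67, [572.0, 97.0, 198.0])] [(0.42, [587.0, -53.0, 81.0])] []
feed_bottle [(0.57, [572.0, 98.0, 99.0]), (0.21, [539.0, 48.0, 56.0])] [(0.9, [584.0, 80.0, 103.0])] [(0.31, [576.0, 449.0, 166.0])]
green_bottle [(0.87, [575.0, -23.0, 77.0])] [(0.81, [587.0, -56.0, 82.0])] [(0.86, [588.0, -35.0, 85.0])]
plant [] [(0.88, [568.0, 432.0, 93.0])] [(0.76, [577.0, 449.0, 164.0])]
mug [] [(0.91, [586.0, -504.0, 57.0])] [(0.66, [599.0, -504.0, 38.0])]
```

View pics/c6.png

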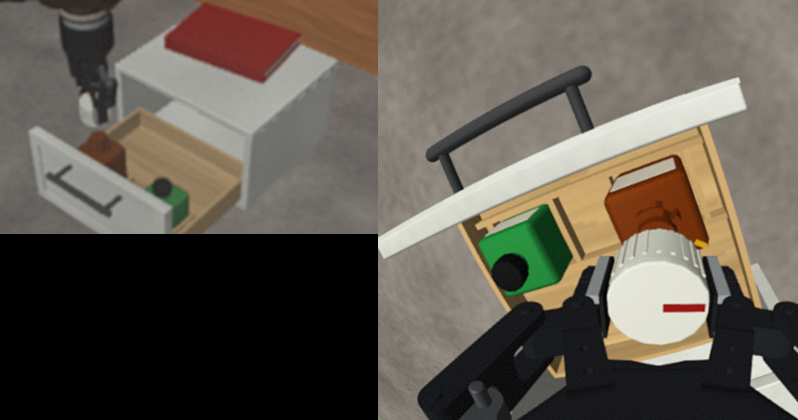

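The cap is held above the open amber neck, and the bottle and the green one are in their wells. One last check that the drawer has not crept since it was pulled out.

```bash
python3 - <<'E'
from h import *
a=cv2.imread('pics/t2.png'); b=shot('top')['color'][:,:,::-1]
for u in (232,234,320):
  for im in (a,b): print(u,im[244:260,u].sum(1))
E
```

```text
232 [329 319 312 294 321 480 579 586 584 576 520 397 311 305 312 318]
232 [324 321 314 298 327 488 593 598 550 387 182 149 159 161 158 157]
234 [351 345 341 322 325 471 580 586 585 577 522 403 321 317 318 322]
234 [358 349 350 322 325 479 589 597 551 384 173 146 146 156 145 150]
320 [364 363 359 357 328 332 457 544 559 570 578 533 420 356 352 358]
320 [369 371 372 364 339 340 468 558 570 579 589 538 427 365 363 357]
```

```bash
python3 -c "
from plant import ctrl
print(ctrl.sign_off())"
```

```text
the job is handed in; nothing more can be done
None
```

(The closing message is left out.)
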